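# Assemble a sieve stack in its guarded shaker

### The job

Swing the shaker's clear guard all the way up, then build the small sieve stack on the shaker's seat in working order from the bottom: the solid pan, the fine-mesh sieve, the coarse-mesh sieve and last the lid with the knob, each one fully nested in the one below. Then lower the guard until it is fully closed over the stack and let go of it. Leave the loose sample tube and the marker lying where they are.

Things in the scene. Friction and masses are not known exactly. Their poses are not given: they have to be found in the camera images.
- seat (a point): Centre of the top rim of the round steel seat ring on the shaker (fixed; white base 180 x 170 mm, top 22 mm above the table, two aluminium hinge posts behind to 158 mm). Ring 62 mm outside, 50 mm inside, 10 mm deep; the rim is 32 mm above the table. Axes are the shaker's: z up, +x from the handle side towards the hinge posts, y along the hinge.
- guard (a joint): Hinge angle of the shaker's flat clear guard (124 mm wide, front edge 127 mm from the hinge). 0 = closed, level over the seat, underside 113 mm above the seat's rim; grows as the handle side swings up; stop at 1.85, leaning back past upright. Friction 0.16 N m: it stays where it is left. Starts closed or a little ajar.
- guard_handle (a point): Middle of the guard's handle: round steel bar, 10 mm diameter, 90 mm long, parallel to the hinge, 165 mm from the hinge axis, 33 mm free between bar and frame. Moves with the guard. The bar can turn between the finger pads.
- guard_hinge (a point): Point on the guard's hinge axis midway between the posts, 90 mm behind the seat centre and 149 mm above the table. Axes as the shaker's; does not move with the guard.
- pan: Collecting pan: round steel cup, 56 mm diameter, 28 mm tall, solid closed bottom, 3 mm wall, 50 mm mouth 18 mm deep. Origin at the centre of its underside, z up. Its lowest 8 mm are a tapered skirt (39 to 47 mm diameter) that nests in a mouth; the shoulder above it rests on the rim below. On the seat its origin is 8 mm below the seat's rim. 0.1 kg.
- fine_sieve: Fine sieve: round steel frame, 56 mm diameter, 32 mm tall, dense wire mesh (3 mm pitch) across it. Origin at the centre of its underside, z up; same 8 mm skirt, shoulder and 50 mm mouth as the pan. Nested in the pan its origin is 20 mm above the pan's. 0.1 kg.
- coarse_sieve: Coarse sieve: round steel frame, 56 mm diameter, 40 mm tall (the tallest), open wire mesh (8 mm pitch). Origin at the centre of its underside, z up; same 8 mm skirt, shoulder and 50 mm mouth. Nested in the fine sieve its origin is 24 mm above that one's. 0.12 kg.
- lid: Lid: flat steel disc of 56 mm diameter with the same 8 mm skirt below, disc top 12 mm above the origin, and a black knob of 18 mm diameter rising to 30 mm. Origin at the centre of its underside, z up. Nested in the coarse sieve its origin is 32 mm above that one's. 0.08 kg.
- stray_tube: Bystander: a capped sample tube lying loose among the parts, 16 mm thick, 63 mm long along its y. Leave it.
- stray_marker: Bystander: a marker pen lying loose among the parts, 17 mm thick, 135 mm long along its y. Leave it.
Mind the look-alikes: they are no part of the job. What is shaped like the fine_sieve but green or purple is not meant.

How it is judged:
By the outcome, as a careful person would: the job done as asked, in the order asked, and still so for the second after the job is handed in, with the robot touching nothing.
It also fails if it takes over 141 s, if anything falls off the work surface, if the arm or the gripper's body presses on something with over 40 N, if the wrist force passes 120 N, or if a joint passes its speed limit or range.

### The arm

A 7-joint arm with a two-finger parallel gripper is mounted at the origin on a cart in front of the work surface, level with it; the furniture and walls round the work are solid. World frame = base frame: x ahead of the robot, y to its left, z up, the work surface at z = 0. Lengths are in m, angles in rad, forces in N, time in s.
With the tool pointing down it reaches from about 0.35 to 0.9 m from the base axis. Payload 19.9 kg.
Tool frame: the origin (TCP) lies between the finger pads; the fingertips stand 19 mm ahead of it and the grasp point (between the pads) is the TCP; z points along the fingers, y is the line along which they close (so a half turn about z gives the same grasp; the last joint's range is limited). The gripper opens to 94 mm and grips with 3 to 60 N. Pads are 16 mm wide; open, the fingers measure 119 mm over their backs; the gripper's body (75 mm by 177 mm) begins 78 mm behind the grasp point.
Start: joints at [-1.363, 0.417, -0.01, 1.614, 0.005, 1.111, -0.053], TCP at [0.154, 0.606, 0.224] pointing down, gripper open.
Joint ranges: [-2.81, 2.81], [-0.39, 2.02], [-1.27, 1.25], [0.06, 2.57], [-1.19, 4.33], [0.19, 2], [-2.82, 2.82]. Speed limits (rad/s): [1.89, 1.89, 2.39, 2.39, 3.01, 3.01, 3.01].

### API

Orientations are given as a 3x3 rotation matrix whose columns are the frame's x, y, z axes.
In Python, from rig import robot gives the robot as it stands. Calls block until the motion is done:
- robot.move_ptp(position, orientation): joint-space move of the TCP to a pose.
- robot.move_linear(position, velocity=0.15, frame=None, threshold=None): straight line of the TCP; frame=None keeps the orientation; velocity is the mean speed in m/s. With threshold (N) it stops when the force on the tool has changed by that much, and returns True; else False.
- robot.goto_joints(angles): joint-space move.
- robot.gripper_to(opening): finger opening in m; the grip force is fixed at half the most; returns when the fingers have stopped.
- robot.pause(seconds).
- robot.ik(position, orientation): joint angles nearest the present ones, or None.
- robot.get_state(): the state.
- robot.grab_frame(name): name is "side" or "top" or "wrist"; returns the picture (480x640x3 uint8, red, green, blue); there is no depth.
- robot.camera_info(name): a dict with "fx", "fy", "cx", "cy" (pixels), "rvec" (rotation vector, rad) and "tvec" (3), from world to camera coordinates, as OpenCV has them. Camera axes: x right, y down, z forward; pixel columns grow to the right and rows downward; lengths in m; the calibration is good to about 2 mm. The wrist camera is an equidistant fisheye: a pixel r from the principal point sees the ray r / f radians off the axis. A picture is of the moment at which its call begins: read the wrist's pose just before it. camera_info takes no time and is no camera call; for the wrist camera it gives the pose at the moment of the call.
A pose or a line that the arm cannot do raises robot.PlanningError and nothing moves.
- robot.sign_off(): hands the job in; it is judged then, once.
The state is a dict: "time": time; "qpos": joint angles; "joint_vel": joint speeds; "effort": joint torques, N m; "ee_pos": TCP position; "tool_rot": TCP orientation; "force": force on the tool from outside, world axes, zero at the start; "moment": the same for the moment, N m; "opening": finger opening in m; "grasp_force": force on a finger pad.
Only numpy, scipy, OpenCV 4.12 (cv2) and the standard library are available. Lean on these libraries where they do the work, as an engineer would, in place of code of your own. Each camera call takes 0.05 s, during which the arm holds its last target. There are 200 camera calls.

## Working session

There is one attempt and no reset: what is moved stays moved. The work goes in short steps, each a Python script; the robot and the scene stay as the last script left them, time stands still between calls to the robot, and variables do not carry over. Pictures are saved under pics/ and viewed, at most 14 in all, crops included, and the job is handed in when it is done.

```bash
ls; mkdir -p pics
python3 - <<'E'
from rig import robot
import cv2
for n in("top","side"):
    im=robot.grab_frame(n); cv2.imwrite(f"pics/{n}0.png",im[:,:,::-1]); print(n,robot.camera_info(n))
print(robot.get_state()['tool_rot'],robot.get_state()['time'])
print(robot.camera_info("wrist"))
E
```

```text
pics
top {'fx': 519.6413017414454, 'fy': 519.6413017414454, 'cx': 318.65235753436025, 'cy': 238.93381441041757, 'rvec': array([ 2.11269033, -2.15980552,  0.17066718]), 'tvec': array([-0.04195385,  0.59332654,  1.28390618])}
side {'fx': 611.7954002026631, 'fy': 611.7954002026631, 'cx': 317.42077190903046, 'cy': 224.34917464156948, 'rvec': array([ 0.64240415, -2.4003206 ,  1.45792164]), 'tvec': array([0.46917026, 0.26150435, 1.25813869])}
[[-9.69208571e-01  2.46241162e-01 -1.88454404e-04]
 [ 2.46241223e-01  9.69208006e-01 -1.04948186e-03]
 [-7.57741152e-05 -1.06357205e-03 -9.99999432e-01]] 0.1
{'fx': 371.64829954431775, 'fy': 371.64829954431775, 'cx': 316.29370089130236, 'cy': 230.59815330037407, 'rvec': array([-2.30477134, -1.79233648, -0.24036866]), 'tvec': array([-0.62472829, -0.0263166 ,  0.39121165])}
```

View pics/top0.png

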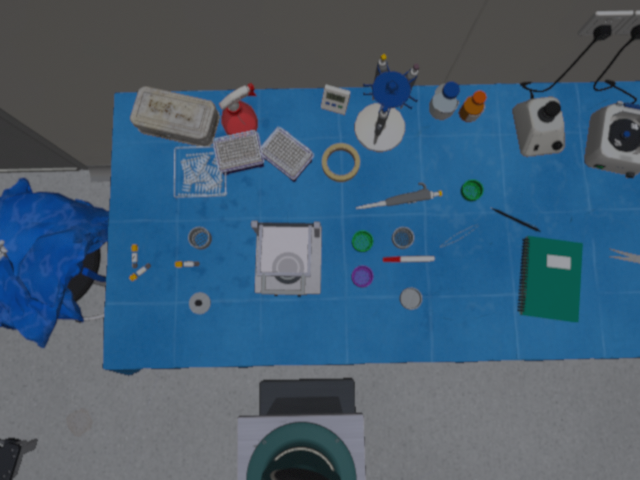

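View pics/side0.png

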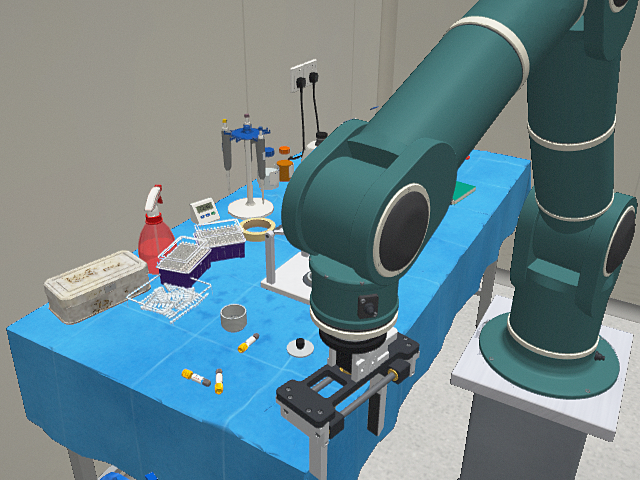

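Top view: lid with a black knob at (200,303). Grey cups are at (200,237), (403,237) and (411,298). The look-alikes are green at (362,241) and (472,190) and purple at (362,277). The shaker is at (288,258) with its handle towards the robot, the tube at (187,265) and the marker at (409,259). The side view is mostly blocked by the arm. Next I'll make a close crop of the candidates and get rough positions.

```bash
cat > h.py <<'E'
from rig import robot
import cv2, numpy as np
def rays(name,px,info=None):
    c=info or robot.camera_info(name); px=np.atleast_2d(np.array(px,float))
    x=(px[:,0]-c['cx'])/c['fx']; y=(px[:,1]-c['cy'])/c['fy']
    if name=='wrist':
        r=np.hypot(x,y)+1e-12; d=np.c_[np.sin(r)*x/r,np.sin(r)*y/r,np.cos(r)]
    else: d=np.c_[x,y,np.ones(len(x))]
    R=cv2.Rodrigues(c['rvec'])[0]; return -R.T@c['tvec'], d@R
def onplane(name,px,z,info=None):
    o,d=rays(name,px,info); return o+d*((z-o[2])/d[:,2])[:,None]
def proj(name,P,info=None):
    c=info or robot.camera_info(name); R=cv2.Rodrigues(c['rvec'])[0]
    p=np.atleast_2d(P)@R.T+c['tvec']
    if name=='wrist':
        rho=np.hypot(p[:,0],p[:,1]); t=np.arctan2(rho,p[:,2])/rho; x,y=p[:,0]*t,p[:,1]*t
    else: x,y=p[:,0]/p[:,2],p[:,1]/p[:,2]
    return np.c_[c['cx']+c['fx']*x,c['cy']+c['fy']*y]
def shot(name,fn):
    i=robot.camera_info(name); im=robot.grab_frame(name)[:,:,::-1].copy(); cv2.imwrite('pics/'+fn,im); return im,i
E
python3 - <<'E'
from h import *
pts=[(200,237),(403,237),(411,298),(200,303),(362,241),(472,190),(362,277),(187,265),(409,259)]
print(onplane('top',pts,.03).round(3))
print('shaker',onplane('top',[(256,227),(320,224),(320,292),(256,293)],.022).round(3), onplane('top',[(288,268)],.032).round(3))
print(proj('top',[[.154,.606,.224]]))
im=cv2.imread('pics/top0.png')
a=[cv2.resize(im[y-22:y+22,x-22:x+22],(264,264),interpolation=cv2.INTER_CUBIC) for x,y in[(200,237),(403,237),(411,298)]]
b=cv2.resize(im[210:305,170:330],(792,470),interpolation=cv2.INTER_CUBIC)[:330]
cv2.imwrite('pics/crop0.png',np.vstack([np.hstack(a),b]))
E
```

```text
[[ 0.607  0.253  0.03 ]
 [ 0.595 -0.274  0.03 ]
 [ 0.437 -0.287  0.03 ]
 [ 0.437  0.251  0.03 ]
 [ 0.587 -0.167  0.03 ]
 [ 0.717 -0.462  0.03 ]
 [ 0.494 -0.164  0.03 ]
 [ 0.535  0.286  0.03 ]
 [ 0.538 -0.287  0.03 ]]
shaker [[ 0.632  0.109  0.022]
 [ 0.636 -0.059  0.022]
 [ 0.458 -0.055  0.022]
 [ 0.459  0.109  0.022]] [[0.521 0.025 0.032]]
[[  7.16452812 438.98796996]]
```

View pics/crop0.png

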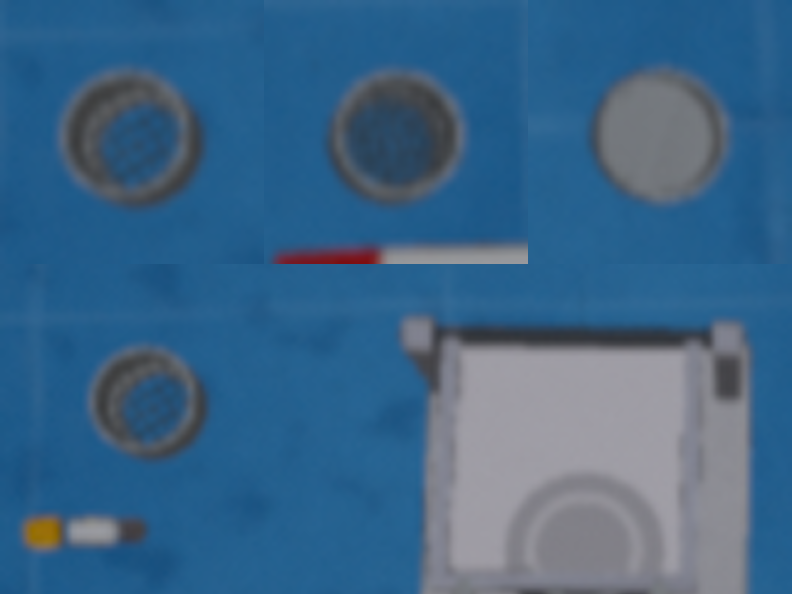

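The crop settles it. (200,237) has the open mesh, so it is the coarse sieve. (403,237) has the dense mesh, so it is the fine sieve. (411,298) is solid, so it is the pan, and (200,303) is the lid. I'll get precise views with the wrist camera, starting with the left side and then the shaker.

```bash
cat >> h.py <<'E'
R0=np.array([[-1,0,0],[0,1,0],[0,0,-1.]])
def Rz(a): return cv2.Rodrigues(np.array([0,0,float(a)]))[0]
def cam_pos(i): return -cv2.Rodrigues(i['rvec'])[0].T@i['tvec']
E
python3 - <<'E'
from h import *
a=[]
for k,p in enumerate([(.50,.24,.26),(.42,.03,.34)]):
    robot.move_ptp(p,R0); im,i=shot('wrist',f'w{k}.png'); a.append(im)
    print(cam_pos(i),cv2.Rodrigues(i['rvec'])[0][2], robot.get_state()['time']); np.save(f'pics/w{k}.npy',i,allow_pickle=True)
cv2.imwrite('pics/w01.png',cv2.resize(np.hstack(a),(800,300)))
E
```

```text
[0.42165175 0.24151915 0.41952204] [ 2.64488587e-01  8.61052772e-05 -9.64388812e-01] 1.9833
[0.34239583 0.03181073 0.49931253] [ 2.64449003e-01 -2.04923981e-04 -9.64399649e-01] 2.975
```

View pics/w01.png

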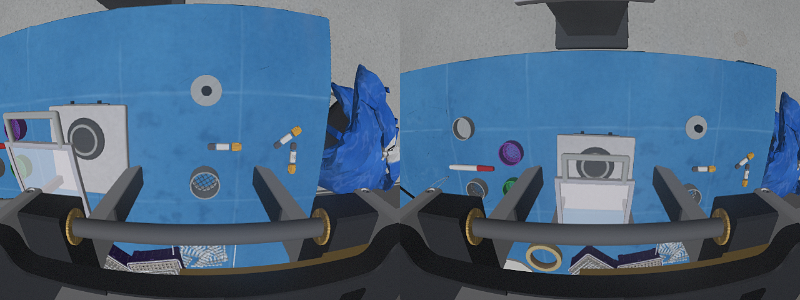

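View pics/w1.png

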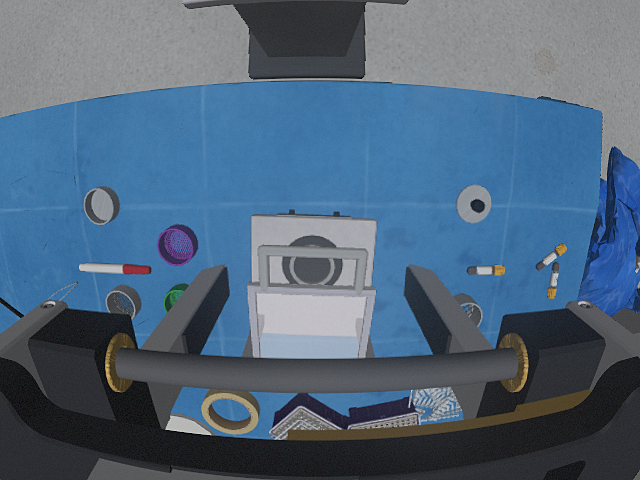

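The wrist views show the guard ajar, with its handle bar at about row 252, cols 262–367 in w1. I'll crop to triangulate the bar and segment the parts.

Run:
```python
import cv2,numpy as np
a=cv2.imread('pics/w0.png')[150:320,0:220]; b=cv2.imread('pics/w1.png')[205:375,235:390]; c=cv2.imread('pics/top0.png')[215:300,245:330]
f=lambda i,s:cv2.resize(i,None,fx=s,fy=s,interpolation=cv2.INTER_CUBIC)
A=f(a,2);B=f(b,2);C=f(c,3)
H=np.zeros((600,800,3),np.uint8);H[:340,:440]=A;H[:340,440:750]=B;H[342:597,:255]=C
cv2.imwrite('pics/crop1.png',H)
```

```text
(no output)
```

View pics/crop1.png

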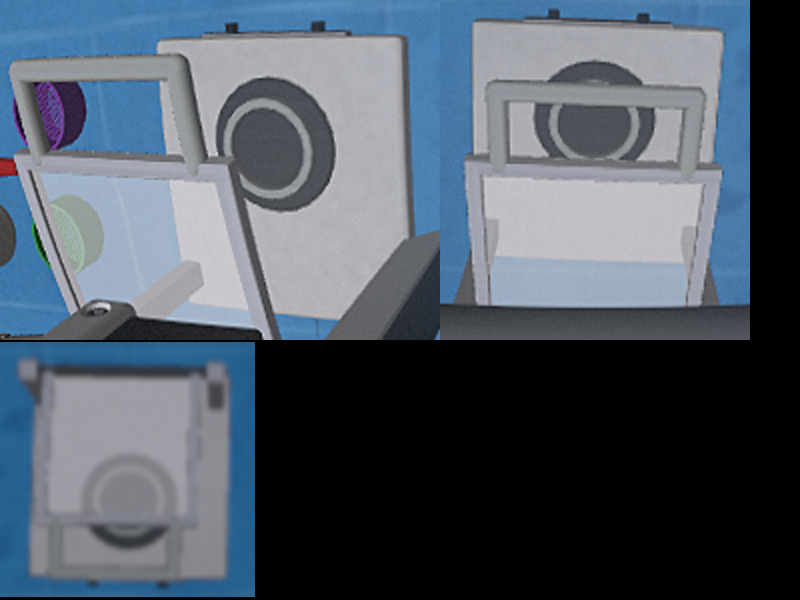

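```bash
cat >> h.py <<'E'
def tri(obs):
    A=np.zeros((3,3));b=np.zeros(3)
    for n,px,i in obs:
        o,d=rays(n,px,i);d=d[0]/np.linalg.norm(d[0]);M=np.eye(3)-np.outer(d,d);A+=M;b+=M@o
    return np.linalg.solve(A,b)
E
python3 - <<'E'
from h import *
i0,i1=[np.load(f'pics/w{k}.npy',allow_pickle=True).item() for k in(0,1)]
for nm,a,b,c in[('hR',(7.5,183.5),(263.5,250),(305,292)),('hL',(91.5,182),(364,253),(263.3,291)),('seat',(132.5,223.5),(312,268.5),(288.3,267.7))]:
    o=[('wrist',a,i0),('wrist',b,i1),('top',c,None)]
    P=tri(o); print(nm,P.round(4),[ (proj(n,P,i)[0]-p).round(1) for n,p,i in o],tri(o[:2]).round(4),tri(o[1:]).round(4))
print('shaker front corners', onplane('wrist',[(235+(473-440)/2,205+19/2),(235+(723-440)/2,205+32/2)],.022,i1), onplane('wrist',[(80,169),(203.5,168.5),(206,267)],.022,i0))
E
```

```text
hR [ 0.4479 -0.0191  0.1807] [array([0.8, 2.1]), array([-3.1, -0.2]), array([-1. ,  0.7])] [ 0.4461 -0.0154  0.185 ] [ 0.4512 -0.0196  0.1682]
hL [0.4521 0.0743 0.1781] [array([0.4, 2. ]), array([-1.3,  0.4]), array([-0.4,  0.9])] [0.4507 0.0753 0.1801] [0.4544 0.0754 0.1706]
seat [0.5215 0.0255 0.032 ] [array([-0.2,  1.6]), array([-0.4, -1.3]), array([-0.3,  0.1])] [0.5208 0.0264 0.0341] [0.5214 0.0252 0.0367]
shaker front corners [[ 0.45119674 -0.05452057  0.022     ]
 [ 0.45988663  0.1120156   0.022     ]] [[ 0.45202878 -0.05066563  0.022     ]
 [ 0.45977994  0.11705442  0.022     ]
 [ 0.57534016  0.11150728  0.022     ]]
```

```bash
cat >> h.py <<'E'
YAW=-.049; XA=Rz(YAW)[:,0]; SEAT=np.array([.5213,.0255,.032]); HINGE=np.r_[(SEAT+.09*XA)[:2],.149]
RG=Rz(YAW-np.pi/2)@R0   # tool y along shaker x
def hp(th,r=.165): return HINGE+r*(-np.cos(th)*XA+np.sin(th)*np.array([0,0,1]))
def st(): s=robot.get_state(); return np.r_[s['time'],s['ee_pos'],s['opening'],s['grasp_force'],s['force']].round(3)
E
python3 - <<'E'
from h import *
R=None
for s in(1,-1):
    Rt=Rz(YAW-s*np.pi/2)@R0
    qs=[robot.ik(hp(t),Rt) for t in(.18,.9,1.85)]; print(s,Rt[:,1].round(2),[None if q is None else np.round(q,2) for q in qs])
E
```

```text
1 [ 1.   -0.05  0.  ] [array([-0.47,  0.16,  0.37,  2.09, -0.08,  0.9 , -0.11]), array([-0.47,  0.16,  0.41,  1.84, -0.07,  1.15, -0.09]), array([-0.44,  0.45,  0.52,  1.44, -0.23,  1.31,  0.05])]
-1 [-1.    0.05  0.  ] [array([ 0.67,  0.26, -0.91,  2.06,  0.25,  0.94,  2.72]), array([ 0.67,  0.26, -0.91,  1.81,  0.22,  1.18,  2.78]), array([ 0.52,  0.56, -0.91,  1.4 ,  0.44,  1.39,  2.7 ])]
```

Run:
```python
from h import *
h=np.array([.4500,.0285,.179])
robot.move_ptp(h+[0,0,.09],RG); robot.gripper_to(.034)
print(robot.move_linear(h,.1,threshold=12),st())
robot.gripper_to(0); print(st())
shot('side','s1.png')
```

```text
False [6.492 0.45  0.029 0.179 0.034 0.    0.684 0.581 0.415]
[ 7.0170e+00  4.5000e-01  2.9000e-02  1.7900e-01  9.0000e-03  2.9998e+01
  2.7490e+00  7.1800e-01 -1.4200e-01]
```

View pics/s1.png

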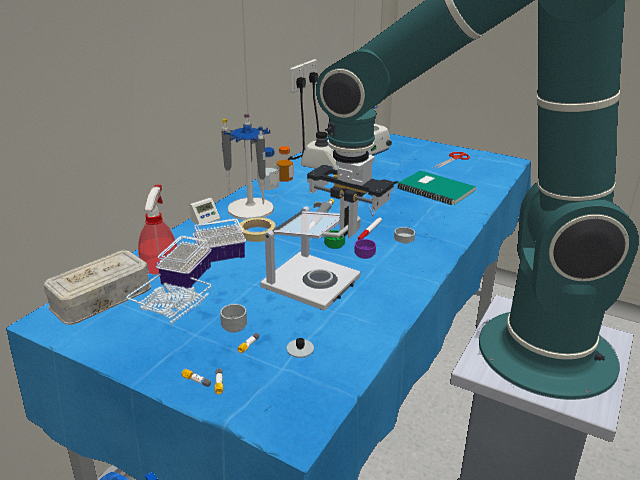

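The bar is gripped: the pads stopped at 9–10 mm, which matches its diameter, and the picture shows the fingers on the handle at about (348,225). Next is the swing up.

Run:
```python
from h import *
for t in np.linspace(.3,1.72,11):
    robot.move_linear(hp(t),.15)
    f=robot.get_state()['force']
    if np.linalg.norm(f)>40: print('hi',t,f)
print(st())
for t in(1.80,1.86): print(robot.move_linear(hp(t),.05,threshold=25),st())
```

```text
hi 0.584 [ 36.33343433  -2.50789429 -26.43108765]
hi 0.726 [ 37.04391845  -1.59647578 -34.69638281]
hi 0.8679999999999999 [ 27.68997797  -1.36803741 -33.39729844]
[1.0425e+01 6.3600e-01 2.0000e-02 3.1300e-01 9.0000e-03 3.0029e+01
 5.1200e-01 3.9880e+00 4.4000e+00]
False [1.0842e+01 6.4900e-01 2.0000e-02 3.1000e-01 9.0000e-03 3.0038e+01
 8.4400e-01 4.6580e+00 3.3980e+00]
True [ 1.1133e+01  6.5700e-01  1.9000e-02  3.0800e-01  9.0000e-03  3.0040e+01
 -7.8650e+00  1.5460e+00  1.0443e+01]
```

Run:
```python
from h import *
robot.gripper_to(.034); p=robot.get_state()['ee_pos']; robot.move_linear(p+[0,0,.09],.25)
robot.gripper_to(.094)
a=[]
for k,p in((2,(.43,.02,.30)),(3,(.52,-.28,.26))):
    robot.move_ptp(p,R0); im,i=shot('wrist',f'w{k}.png'); np.save(f'pics/w{k}.npy',i,allow_pickle=True); a.append(im[60:330])
print(st())
cv2.imwrite('pics/w23.png',np.vstack(a))
```

```text
[15.925  0.521 -0.279  0.26   0.094  0.     0.5    0.64  -0.265]
```

View pics/w23.png

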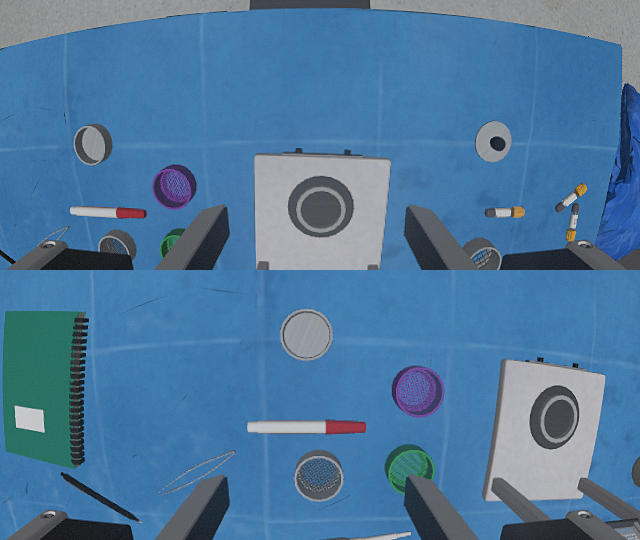

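The w2 view shows the guard is clear of the seat, with the ring at (320,267). In w3 the pan is at (307,395) and the fine sieve at (319,537), both unobstructed. I'll segment them and the w0 parts by contour.

```bash
cat >> h.py <<'E'
def blob(im,near,rad=45):
    hsv=cv2.cvtColor(im,cv2.COLOR_BGR2HSV); m=((hsv[...,0]>95)&(hsv[...,0]<125)&(hsv[...,1]>100)).astype(np.uint8)
    m=cv2.morphologyEx(1-m,cv2.MORPH_OPEN,np.ones((3,3),np.uint8))
    cs=cv2.findContours(m,cv2.RETR_EXTERNAL,cv2.CHAIN_APPROX_NONE)[0]
    c=min(cs,key=lambda c:np.linalg.norm(cv2.minEnclosingCircle(c)[0]-np.array(near)) if cv2.contourArea(c)>300 else 1e9)
    return cv2.convexHull(c)[:,0].astype(float)
def locate(im,i,near,z):
    P=onplane('wrist',blob(im,near),z,i)[:,:2].astype(np.float32)
    e=cv2.fitEllipse(P); return np.array(e[0]).round(4),np.array(e[1]).round(4)
E
python3 - <<'E'
from h import *
L=lambda k:(cv2.imread(f'pics/w{k}.png'),np.load(f'pics/w{k}.npy',allow_pickle=True).item())
for n,k,px,z in(('pan',3,(307,125),.02),('fine',3,(319,267),.022),('coarse',0,(330,290),.026),('lid',0,(330,145),.011),('lid2',2,(493,202),.011),('pan2',2,(92,206),.02)):
    print(n,*locate(*L(k),px,z))
# seat: w2 dark/white base -> light ring
im,i=L(2); g=cv2.cvtColor(im,cv2.COLOR_BGR2GRAY)
cs=cv2.findContours((g[230:310,280:362]<150).astype(np.uint8),cv2.RETR_CCOMP,cv2.CHAIN_APPROX_NONE)[0]
for c in cs:
    if len(c)>60:
        P=onplane('wrist',c[:,0]+[280,230.],.032,i)[:,:2].astype(np.float32); print(len(c),cv2.fitEllipse(P))
E
```

```text
pan [ 0.4353 -0.289 ] [0.0564 0.0566]
fine [ 0.594  -0.2757] [0.057  0.0637]
coarse [0.6052 0.2543] [0.0579 0.07  ]
lid [0.4361 0.256 ] [0.0551 0.0557]
lid2 [0.4361 0.2555] [0.0553 0.0567]
pan2 [ 0.4353 -0.2884] [0.0573 0.0698]
182 ((0.5170717239379883, 0.025468474254012108), (0.08110540360212326, 0.08118727803230286), 158.36766052246094)
```

```bash
cat >> h.py <<'E'
def pick(xy,gz,opening=.094,R=R0,hi=.14):
    robot.move_ptp([xy[0],xy[1],hi],R)
    if abs(robot.get_state()['opening']-opening)>.003: robot.gripper_to(opening)
    print('touch',robot.move_linear([xy[0],xy[1],gz],.12,threshold=12))
    robot.gripper_to(0); print('grip',st())
def place(oz,gz,rel=.075,R=R0,dx=0.,hi=.22):
    """oz: nested origin height, gz: TCP above origin"""
    p=robot.get_state()['ee_pos']; robot.move_linear([p[0],p[1],hi],.3)
    s=SEAT.copy(); s[0]+=dx; z=oz+gz
    robot.move_ptp([s[0],s[1],max(hi-.03,z+.05)],R)
    robot.move_linear([s[0],s[1],z+.012],.2)
    print('contact',robot.move_linear([s[0],s[1],z-.001],.03,threshold=15),'dz',robot.get_state()['ee_pos'][2]-z,st())
def release(rel):
    robot.gripper_to(rel); p=robot.get_state()['ee_pos']; robot.move_linear([p[0],p[1],p[2]+.07],.25)
E
python3 - <<'E'
from h import *
pick((.4353,-.289),.0295); place(.024,.0295)
E
```

```text
touch False
grip [18.325  0.435 -0.289  0.03   0.055 30.    -0.348 -0.037  2.125]
contact True dz -0.00026143489131608827 [ 2.1567e+01  5.2200e-01  2.6000e-02  5.3000e-02  5.5000e-02  3.0206e+01
 -9.4100e-01 -4.1700e-01  6.1850e+00]
```

Run:
```python
from h import *
release(.08); shot('wrist','w4.png')
robot.gripper_to(.094)
pick((.594,-.2757),.031); place(.044,.031,hi=.24)
```

```text
touch False
grip [26.025  0.594 -0.276  0.031  0.055 29.958 -0.243  0.542  1.264]
contact True dz -0.0003258326790864241 [ 2.9283e+01  5.2200e-01  2.6000e-02  7.5000e-02  5.5000e-02  2.9985e+01
 -2.0830e+00  4.2600e-01  7.8190e+00]
```

View pics/w4.png

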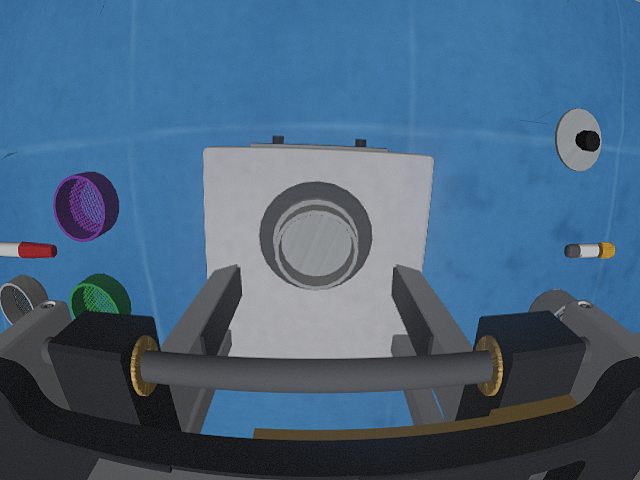

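The pan is level in the ring at (317,245), and the fine sieve also bottomed at its nested height. Next come the coarse sieve and the lid.

Run:
```python
from h import *
release(.08); robot.gripper_to(.094)
pick((.605,.2543),.034); place(.068,.034,hi=.26); release(.08)
pick((.4361,.2557),.034,opening=.05); place(.100,.034,hi=.28)
```

```text
touch False
grip [33.45   0.605  0.254  0.034  0.055 30.    -0.596 -0.347  0.884]
contact True dz -0.0002118473285874084 [ 3.6500e+01  5.2200e-01  2.6000e-02  1.0200e-01  5.5000e-02  3.0002e+01
 -1.7650e+00  5.8700e-01  1.1012e+01]
touch False
grip [ 4.0808e+01  4.3600e-01  2.5600e-01  3.4000e-02  1.7000e-02  3.0001e+01
 -7.6600e-01 -2.2300e-01  4.0100e+00]
contact True dz -4.7038870608251404e-05 [ 4.3867e+01  5.2200e-01  2.6000e-02  1.3400e-01  1.7000e-02  3.0003e+01
 -4.0560e+00  5.1600e-01  1.2793e+01]
```

Run:
```python
from h import *
release(.05); 
h=hp(1.85); robot.move_ptp(h+[0,0,.10],RG); robot.gripper_to(.034)
im,_=shot('side','s2.png'); im2,_=shot('wrist','w5.png')
cv2.imwrite('pics/c2.png',np.hstack([cv2.resize(im[180:350,220:430],(420,340)),cv2.resize(im2,(380,340))])); print(st())
```

```text
[ 4.6942e+01  6.5700e-01  1.9000e-02  4.0800e-01  3.4000e-02  0.0000e+00
 -9.6900e-01 -4.7900e-01  3.2900e-01]
```

View pics/c2.png

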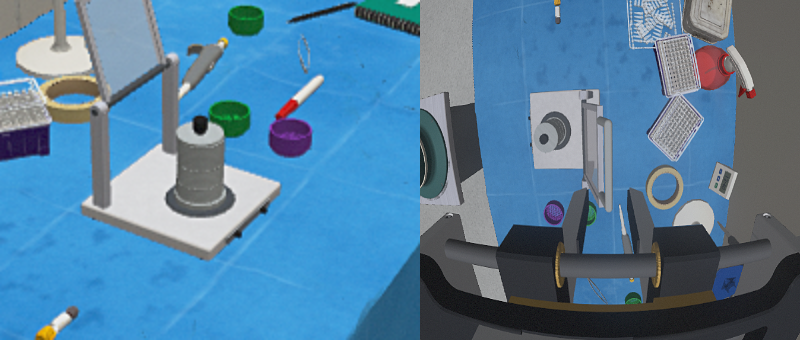

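The stack stands straight at (200,160) in the crop with the lid on top, and the guard is fully back. Now I'll lower the guard.

Run:
```python
from h import *
print(robot.move_linear(hp(1.85),.12,threshold=15),st()); robot.gripper_to(0); print(st())
for t in np.linspace(1.72,.12,13):
    robot.move_linear(hp(t,.165-.0015*np.sin(np.clip(t*2,0,np.pi))),.13)
    f=robot.get_state()['force']
    if np.linalg.norm(f)>35: print('hi',round(t,2),f.round(1))
print(st())
for t in(.05,.02,0,-.02):
    r=robot.move_linear(hp(t),.04,threshold=12); print(t,r,st())
    if r: break
```

```text
False [ 4.7925e+01  6.5700e-01  1.9000e-02  3.0800e-01  3.4000e-02  0.0000e+00
 -4.3300e-01 -3.9300e-01 -8.2000e-02]
[ 4.8450e+01  6.5700e-01  1.9000e-02  3.0800e-01  9.0000e-03  2.9999e+01
 -3.1900e-01 -5.0500e-01  3.2530e+00]
[ 5.2567e+01  4.4900e-01  2.9000e-02  1.6900e-01  9.0000e-03  2.9981e+01
  8.7000e-01 -1.3020e+00 -1.1660e+00]
0.05 False [ 5.3008e+01  4.4700e-01  2.9000e-02  1.5700e-01  9.0000e-03  2.9994e+01
  5.4300e+00  7.1500e-01 -1.2730e+00]
0.02 False [ 5.3283e+01  4.4700e-01  2.9000e-02  1.5200e-01  9.0000e-03  2.9993e+01
  6.0030e+00  1.6430e+00 -1.4960e+00]
0 False [ 5.3533e+01  4.4700e-01  2.9000e-02  1.4900e-01  9.0000e-03  2.9995e+01
  6.8930e+00  1.2790e+00 -7.0000e-01]
-0.02 False [5.3783e+01 4.4700e-01 2.9000e-02 1.4600e-01 9.0000e-03 3.0015e+01
 2.4570e+00 1.5810e+00 1.2069e+01]
```

Run:
```python
from h import *
print(robot.move_linear(hp(-.05),.03,threshold=15),st())
robot.gripper_to(.034); p=robot.get_state()['ee_pos']; robot.move_linear(p+[0,0,.10],.15); print(st())
robot.move_ptp([.40,.30,.34],R0); im,_=shot('wrist','w6.png')
robot.move_ptp([.35,-.3,.40],R0); s,_=shot('side','s3.png'); t,_=shot('top','t3.png')
cv2.imwrite('pics/c3.png',np.hstack([cv2.resize(s[180:350,220:430],(420,340)),cv2.resize(t[200:310,245:345],(309,340))])); print(st())
```

```text
True [ 5.3992e+01  4.4700e-01  2.9000e-02  1.4300e-01  9.0000e-03  3.0020e+01
 -7.4300e-01  1.0380e+00  5.9740e+00]
[ 5.54e+01  4.47e-01  3.00e-02  2.43e-01  3.40e-02  0.00e+00 -6.00e-02
 -2.48e-01 -2.30e-02]
[ 5.8833e+01  3.5000e-01 -2.9900e-01  4.0000e-01  3.4000e-02  0.0000e+00
 -3.5800e-01 -1.0770e+00  1.3200e-01]
```

View pics/c3.png

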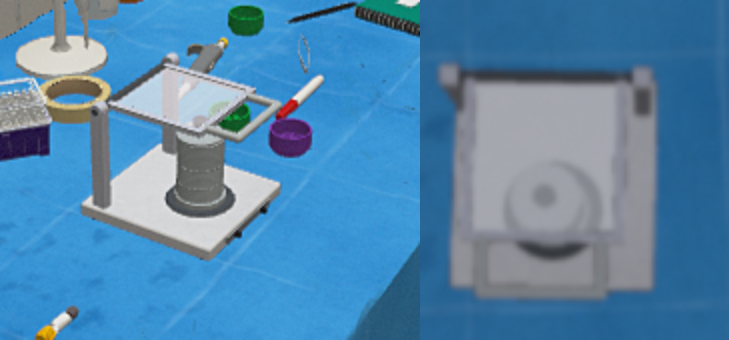

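View pics/w6.png

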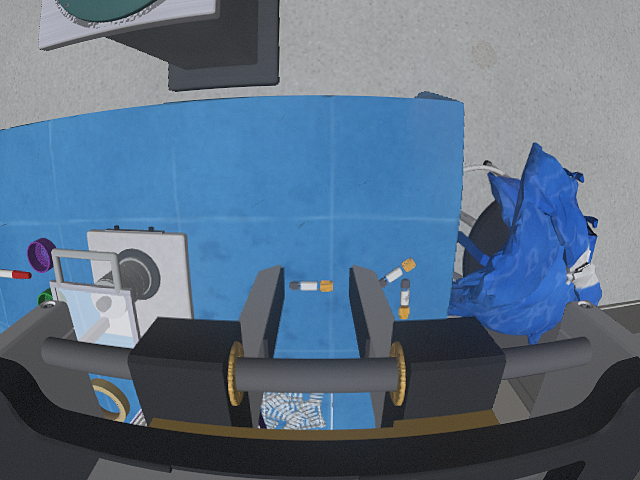

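The stack is under the guard, which looks level. To be sure it is on its stop, I'll press gently on the bar with closed fingertips; the expected TCP height is about 0.173.

Run:
```python
from h import *
robot.gripper_to(0); h=hp(0)
robot.move_ptp([h[0],h[1],.26],RG)
robot.move_linear([h[0],h[1],.185],.12)
print(robot.move_linear([h[0],h[1],.160],.02,threshold=8),st())
robot.move_linear([h[0],h[1],.28],.15)
robot.move_ptp([.35,-.3,.40],R0); t,_=shot('top','t4.png'); print(st())
```

```text
True [ 6.3075e+01  4.4700e-01  2.9000e-02  1.7300e-01  0.0000e+00  8.3750e+00
 -5.2070e+00  9.0000e-02  1.6905e+01]
[ 6.6083e+01  3.5000e-01 -3.0000e-01  4.0000e-01  1.0000e-03  0.0000e+00
  2.3400e-01  2.4000e-02  1.3810e+00]
```

The probe stopped at 0.173, so the guard is on its stop. Handing in.

```bash
python3 -c "
from rig import robot
print(robot.sign_off())"
```

```text
the job is handed in; nothing more can be done
None
```

The job is handed in at about 66 s of robot time: pan, fine sieve, coarse sieve and lid are nested on the seat, the guard is fully closed and let go, and I did not touch the tube or the marker.

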